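# Make up a castor kit and a picture-hanging kit on the attic bench

### The job

Make up two kits. The castor kit goes in the smaller wooden tray: the large castor, wheel up, in the bigger compartment and the slim jar of screws in the other; the picture-hanging kit goes in the larger tray: the spirit level in the long slot, the wide jar and the tape measure in the two square cells, one in each, either way round. Stand everything upright and flat on the tray floor, and leave the small castor and the roll of tape where they are.

Things in the scene. Friction and masses are not known exactly. Their poses are not given: they have to be found in the camera images.
- castor_large: The larger of two swivel castors, upside down on its steel plate (64 x 64 x 4 mm), wheel on top; 73 mm tall. Black wheel 50 mm in diameter, axle along y, 48 mm up. Its steel fork, 34 mm wide outside along y and 26 mm along x, from 15 to 55 mm up, is the grip (close along y); it does not swivel. About 0.2 kg. Origin: centre of its underside; z up. 
- castor_small: The smaller castor, of the same make and also upside down: plate 44 x 44 mm, wheel 34 mm diameter, 50 mm tall overall. Not part of either kit; it stays where it stands. Origin: centre of its underside; z up. 
- jar_slim: The slim, tall jar of screws: amber glass with paper band and steel cap, a cylinder 44 mm in diameter and 80 mm tall, standing upright. About 0.16 kg. Origin: centre of its underside; z up. 
- jar_wide: The wide, low jar of picture hooks: amber glass with paper band and steel cap, a cylinder 60 mm in diameter and 56 mm tall, standing upright. About 0.2 kg. Origin: centre of its underside; z up. 
- tape_measure: Grey pocket tape measure standing upright: case 70 mm long (x), 40 mm thick (y), 62 mm tall (the top 12 mm is shorter along x); flat round steel badges on its two y faces. Grip it across y. About 0.25 kg. Origin: centre of its underside; z up. 
- level: Small aluminium spirit level standing on its long edge: 180 mm long (x), 24 mm thick (y), 50 mm tall, with black end caps and a green vial on top. Grip it across y near the middle. About 0.22 kg. Origin: centre of its underside; z up. 
- tape_roll: Small black roll of insulating tape lying flat, 64 mm in diameter, 38 mm hole, 19 mm high. Not part of either kit; it stays where it lies. Origin: centre of its underside; z up. 
- castor_tray: The smaller cork-lined wooden tray, 174 x 102 mm (x, y), fixed; walls and divider 6 mm thick, rising 18 mm above the bench; floor 5 mm thick. Compartments: the bigger, 90 x 90 mm inside, centred at x -36, y 0 mm; the smaller, 66 (x) x 90 (y) mm inside, centred at x +48, y 0 mm. Origin: centre of its underside; x along its length, z up.
- hanging_tray: The larger cork-lined wooden tray, 218 x 158 mm (x, y), fixed; walls and dividers 6 mm thick, rising 18 mm above the bench; floor 5 mm thick. Long slot 206 (x) x 50 (y) mm inside, centred at x 0, y +48 mm; two equal squarish cells, 100 (x) x 90 (y) mm inside, centred at x -53 and x +53, y -28 mm. Origin: centre of its underside; x along its length, z up.
Things that resemble listed ones, but are neither listed nor needed, are in the scene too. What is shaped like the jar_wide but blue is not meant. What is shaped like the level but purple is not meant.

How it is judged (in metres and radians):
At the end, for the whole second after the job is handed in: Each thing stands in its own compartment, upright (0.12 rad), on the tray floor (4 mm) and still; off the compartment centres (tray x, y) at most: castor and level 16, 16; slim jar 13, 25; wide jar 22, 18; tape measure 32, 27 mm. Wide jar and tape measure in one cell each, either way round (z of castor_large in the frame of castor_tray between 0.001 and 0.009 m and angle between each of castor_large, jar_slim, level, jar_wide, tape_measure's own z axis and vertical below 0.12 rad and linear speed of each of castor_large, jar_slim, level, jar_wide, tape_measure below 0.02 m/s and angular speed of each of castor_large, jar_slim, level, jar_wide, tape_measure below 0.2 rad/s and x of castor_large in the frame of castor_tray between -0.052 and -0.02 m and y of castor_large in the frame of castor_tray between -0.016 and 0.016 m and z of jar_slim in the frame of castor_tray between 0.001 and 0.009 m and x of jar_slim in the frame of castor_tray between 0.035 and 0.061 m and y of jar_slim in the frame of castor_tray between -0.025 and 0.025 m and z of level in the frame of hanging_tray between 0.001 and 0.009 m and x of level in the frame of hanging_tray between -0.016 and 0.016 m and y of level in the frame of hanging_tray between 0.032 and 0.064 m and z of jar_wide in the frame of hanging_tray between 0.001 and 0.009 m and z of tape_measure in the frame of hanging_tray between 0.001 and 0.009 m and ((x of jar_wide in the frame of hanging_tray between -0.075 and -0.031 m and y of jar_wide in the frame of hanging_tray between -0.046 and -0.01 m and x of tape_measure in the frame of hanging_tray between 0.021 and 0.085 m and y of tape_measure in the frame of hanging_tray between -0.055 and -0.001 m) or (x of jar_wide in the frame of hanging_tray between 0.031 and 0.075 m and y of jar_wide in the frame of hanging_tray between -0.046 and -0.01 m and x of tape_measure in the frame of hanging_tray between -0.085 and -0.021 m and y of tape_measure in the frame of hanging_tray between -0.055 and -0.001 m))); the robot touches nothing.
It fails at once if the small castor was moved by more than 20 mm (distance of castor_small from where it was at the start of the episode above 0.02 m).
It fails at once if the roll of tape was moved by more than 20 mm (distance of tape_roll from where it was at the start of the episode above 0.02 m).
It also fails if it takes over 134 s, if anything falls off the work surface, if the arm or the gripper's body presses on something with over 40 N, if the wrist force passes 120 N, or if a joint passes its speed limit or range.

### The arm

A 6-joint arm with a two-finger parallel gripper is mounted at the origin on the work surface. World frame = base frame: x ahead of the robot, y to its left, z up, the work surface at z = 0. Lengths are in mm, angles in rad, forces in N, time in s.
With the tool pointing down it reaches from about 350 to 875 mm from the base axis. Payload 4.2 kg.
Tool frame: the origin (TCP) lies at the very end of the fingers, on their centre line; the grasp point (between the pads) lies 19 mm behind it; z points along the fingers, y is the line along which they close (so a half turn about z gives the same grasp; the last joint's range is limited). The gripper opens to 85 mm and grips with 20 to 120 N. Pads are 22 mm wide; open, the fingers measure 114 mm over their backs; the gripper's body (76 mm by 85 mm) begins 54 mm behind the grasp point. The pads swing forward as they close: fully open they stand 13 mm farther back than shut.
Start: joints at [1.435, 0.385, 0.008, 0, -1.194, -0.259], TCP at [240.356, 576.912, 231.312] pointing down, gripper open.
Joint ranges: [-3.14, 3.14], [-1.21, 2.06], [-1.07, 1.41], [-3.16, 2.05], [-2.99, -0.16], [-3.1, 3.1]. Speed limits (rad/s): [2.79, 2.79, 3.14, 3.14, 3.14, 3.14].

### API

Orientations are given as a unit quaternion [x, y, z, w].
In Python, from rig import manip, eyes gives the robot as it stands.
- The arm moves only by the tool apply_moves, never from a script. Its argument "plan" is a list of rows, each a list of 3 entries, a list of its own where there are three numbers: the finger opening in mm, from 0 to 85.4, then the shift along the tool's x, y, z in units of 60 mm (1.0 is 60 mm), then the turn, a rotation vector about the tool's x, y, z in units of 10 degrees (1.0 is 10 degrees). A call has 1 to 20 rows; each row is the pose to reach, as a shift and turn from the pose commanded when the call began, along the tool's axes at that moment; what a row does not reach only later rows make up. A row lasts 1/8 s, in which the tool goes at most 62.5 mm and 10.7 degrees, less where a joint would pass 70% of its speed; a pose out of reach is approached as far as the arm can. A call with a gripper value outside its range is refused whole. The fingers move at their own pace and stop on an object; "squeeze" is the grip in N (left out, the last holds). Time passes only in rows, so rows that repeat a pose let the fingers close. It gives the time, the measured TCP pose, the force, the opening and the grip force at its end, in the units of the state.
- manip.state(): the state, without advancing time (a new reading comes with each control period).
- eyes.read_camera(name): name is "side" or "top" or "wrist"; returns (picture, depth): 400x640x3 uint8, blue, green, red; 400x640 float32, mm along the optical axis (not along the pixel's ray), 0 where there is no reading.
- eyes.camera_params(name): a dict with "fx", "fy", "cx", "cy" (pixels), "extrinsics" (4x4, takes a point from world to camera coordinates); the wrist camera has in their place "T_tool_cam" (4x4, takes a point from camera to tool coordinates, whose origin is the TCP and whose axes are the flange's). Camera axes: x right, y down, z forward; pixel columns grow to the right and rows downward; lengths in mm; the calibration is good to about 2 mm. The wrist camera is an equidistant fisheye: a pixel r from the principal point sees the ray r / f radians off the axis. A picture is of the moment at which its call begins: read the wrist's pose just before it. camera_params takes no time and is no camera call.
- manip.sign_off(): hands the job in; it is judged then, once.
Trained networks look in the newest picture that a camera, given by its name, has taken for a name from the list of things; names that differ only in an ending like _2 or _b are one class to them, and where a whole thing is asked for, a point or a joint stands for the part that bears it (a point fixed in the world has none). Each returns a list of dicts, best first, with "conf" (0 to 1); they miss things now and then, are a little off and sometimes report something else, mostly with a low value. They report only what shows in the picture. A call takes as long as a camera call. They do not tell look-alikes from the thing itself.
- eyes.recognise(thing, camera): "extent" ([left, top, right, bottom] in pixels, round what is visible of it).
- eyes.cut_out(thing, camera): "pixels" (400x640 bool, what is visible of it) and "extent" ([left, top, right, bottom] in pixels, round what is visible of it).
The state is a dict: "t": time; "q": joint angles; "qvel": joint speeds; "joint_torque": joint torques, N m; "eef_pos": TCP position; "orientation": TCP orientation; "ft_force": force on the tool from outside, world axes, zero at the start; "ft_torque": the same for the moment, N m; "width": finger opening in mm; "grip_force": force on a finger pad.
Only numpy, scipy, OpenCV 4.12 (cv2) and the standard library are available. Lean on these libraries where they do the work, as an engineer would, in place of code of your own. Each camera call takes 0.05 s, during which the arm holds its last target. There are 200 camera calls.

## Working session

There is one attempt and no reset: what is moved stays moved. The work goes in short steps, Python scripts to look and compute and a tool call to move; the robot and the scene stay as the last step left them, time stands still between calls to the robot, and variables do not carry over. Pictures are saved under pics/ and viewed, at most 14 in all, crops included, and the job is handed in when it is done.

Besides the shell and the picture viewer there is one more tool, called after "Emit:" by a JSON object that holds its "api" and its "payload". apply_moves: Moves the arm, as the interface text tells. Its arguments: {"type":"object","properties":{"plan":{"type":"array"},"squeeze":{"type":"number"}},"required":["plan"]}

```bash
mkdir -p pics; ls; python3 - <<'E'
from rig import manip, eyes
import cv2
s=manip.state(); print(s['t'],s['eef_pos'],s['orientation'],s['width'])
for c in ['top','side']:
    p,d=eyes.read_camera(c); cv2.imwrite(f'pics/{c}0.png',p)
    k=eyes.camera_params(c); print(k)
print(eyes.camera_params('wrist'))
E
```

```text
pics
0.0 [240.12459668 576.40029652 230.2070322 ] [ 9.80568112e-01 -1.96175905e-01 -1.67357105e-04  1.07844773e-03] 85.12037087200402
{'fx': 493.0217665360282, 'fy': 493.0217665360282, 'cx': 322.54586369994706, 'cy': 195.04908231510592, 'extrinsics': array([[ 2.89366826e-02, -9.99410349e-01,  1.84830164e-02,
        -2.09471747e+01],
       [-9.90594251e-01, -3.11455596e-02, -1.33240327e-01,
         4.38764967e+02],
       [ 1.33737425e-01, -1.44536367e-02, -9.90911395e-01,
         1.16715921e+03],
       [ 0.00000000e+00,  0.00000000e+00,  0.00000000e+00,
         1.00000000e+00]])}
{'fx': 454.81595751247744, 'fy': 454.81595751247744, 'cx': 315.94090399192737, 'cy': 199.47974519105523, 'extrinsics': array([[ 8.06054668e-01, -5.91676138e-01, -1.39721304e-02,
        -3.63429426e+02],
       [-4.43822827e-01, -5.88675770e-01, -6.75634617e-01,
         2.27412416e+02],
       [ 3.91531827e-01,  5.50799587e-01, -7.37104228e-01,
         1.01532960e+03],
       [ 0.00000000e+00,  0.00000000e+00,  0.00000000e+00,
         1.00000000e+00]])}
{'fx': 309.70691628693146, 'fy': 309.70691628693146, 'cx': 313.437413164273, 'cy': 202.89703529153763, 'T_tool_cam': array([[-1.63044111e-04, -9.60866416e-01, -2.77012102e-01,
         6.98967855e+01],
       [ 9.99999970e-01, -2.06764814e-04,  1.28619866e-04,
        -9.20691154e-02],
       [-1.80862866e-04, -2.77012073e-01,  9.60866421e-01,
        -1.41741050e+02],
       [ 0.00000000e+00,  0.00000000e+00,  0.00000000e+00,
         1.00000000e+00]])}
```

View pics/top0.png

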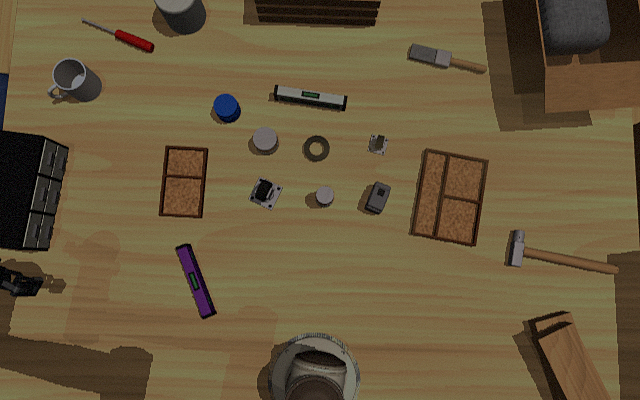

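View pics/side0.png

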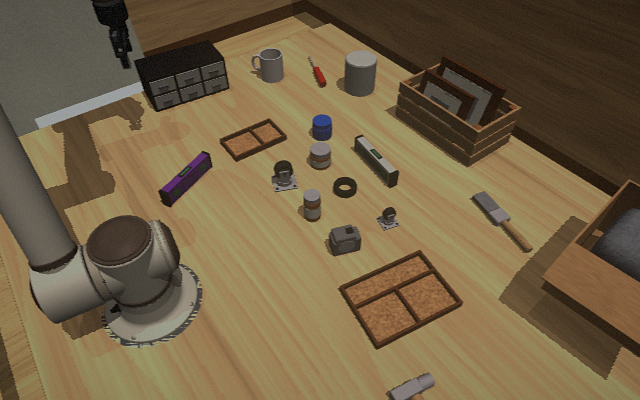

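The top view shows these candidates:
- Level: aluminium (311,97); purple decoy (195,281).
- Wide jar: steel-capped (265,140); blue decoy (227,107); slim jar (324,196).
- Castors: large (266,192), small (378,143).
- Tape measure (377,197); roll (316,148).
- Trays: castor (184,182), hanging (450,196).

By the description I choose the aluminium level, the amber jar and the castor with the bigger plate.

```bash
cat > h.py <<'E'
import numpy as np, cv2
from rig import manip, eyes
def cloud(c,d,k=None):
    k=k or eyes.camera_params(c); v,u=np.mgrid[0:400,0:640]
    P=np.stack([(u-k['cx'])/k['fx']*d,(v-k['cy'])/k['fy']*d,d],-1)
    E=k['extrinsics']; return (P-E[:3,3])@E[:3,:3]
HT=dict(castor_large=73,castor_small=50,jar_slim=80,jar_wide=56,tape_measure=62,level=50,tape_roll=19,castor_tray=18,hanging_tray=18)
E
python3 - <<'E'
from h import *
np.set_printoptions(precision=1,suppress=True)
for c in ['top','side']:
    p,d=eyes.read_camera(c); W=cloud(c,d); np.save(f'W{c}.npy',W); print(c, 'bench z', np.percentile(W[150:250,250:400,2],[5,50,95]))
    for n,h in HT.items():
        for r in eyes.cut_out(n,c):
            if r['conf']<.3: continue
            m=r['pixels']&(d>0); P=W[m]; 
            T=P[(P[:,2]>h-8)&(P[:,2]<h+8)]
            if len(T)<5: print(n,r['extent'],'few',len(T),P[:,2].max() if len(P) else 0); continue
            R=cv2.minAreaRect(T[:,:2].astype(np.float32))
            print(n,round(r['conf'],2),np.array(r['extent']),len(T),'zmed',np.median(T[:,2]).round(1),'mean',T[:,:2].mean(0),'rect',np.array(R[0]),np.array(R[1]),round(R[2],1))
E
```

```text
top bench z [-3.1  0.9 61.2]
castor_large 0.79 [249.2 178.5 283.6 210.9] 153 zmed 71.4 mean [442.3 133.6] rect [442.9 133.9] [24.4 36.9] 65.1
castor_small 0.67 [367.3 134.  389.6 151.9] 72 zmed 48.3 mean [ 573.4 -142.9] rect [ 574.9 -143.4] [16.  27.8] 75.7
jar_slim 0.68 [315.2 185.4 336.3 210.4] 253 zmed 80.5 mean [432.6 -11.4] rect [432.7 -11. ] [41.  40.1] 30.0
jar_slim [411.1, 151.9, 486.7, 249.7] few 0 29.84428353332826
jar_wide 0.79 [254.5 127.2 278.3 153.2] 446 zmed 56.2 mean [567.3 136.2] rect [567.6 136.5] [56.2 54.8] 64.0
jar_wide 0.73 [214.3  94.8 236.8 122.1] 436 zmed 56.2 mean [646.5 235.1] rect [646.8 235.7] [55.7 56. ] 28.8
tape_measure 0.66 [365.5 182.8 391.5 214.7] 370 zmed 62.3 mean [ 431.9 -138.7] rect [ 436.3 -140.6] [40.4 62. ] 69.7
level 0.93 [269.7  83.5 346.2 108.8] 742 zmed 50.7 mean [680.6  29.7] rect [681.9  30.2] [179.3  26.2] 83.4
level 0.86 [177.5 244.6 215.1 323.6] 818 zmed 50.4 mean [224.1 283.6] rect [225.5 285.7] [178.6  25.8] 24.3
tape_roll 0.89 [303.5 136.7 330.6 164. ] 340 zmed 19.4 mean [557.7  11. ] rect [557.7  11.7] [61.5 59.8] 2.0
tape_roll 0
[... 1171 characters left out ...]
6.5 206.1] 543 zmed 50.8 mean [218.7 282.3] rect [222.6 286.2] [181.3  30.5] 25.0
level [217.5, 117.8, 284.5, 161.2] few 0 25.1285350386012
level 0.57 [352.  137.7 401.2 187.1] 484 zmed 50.3 mean [675.8  24.9] rect [678.4  30.8] [182.8  28.4] 83.4
tape_roll 0.75 [330.7 178.8 358.5 199.2] 272 zmed 19.1 mean [553.3  10.4] rect [555.6  12.1] [62.9 62. ] 52.1
castor_tray 0.7 [218.  120.6 284.5 160.1] 604 zmed 17.3 mean [460.4 335.3] rect [461.2 337.1] [111.2 176.3] 89.0
castor_tray 0.4 [270.2 158.1 296.8 191.4] 80 zmed 16.7 mean [432.7 124.4] rect [437.2 125.5] [32.5 45.9] 64.9
hanging_tray 0.85 [336.6 248.1 464.7 347.2] 1783 zmed 17.7 mean [ 439.  -322.5] rect [ 443.4 -320.9] [161.7 220.2] 80.5
```

```bash
python3 - <<'E'
import cv2,numpy as np
p=cv2.imread('pics/top0.png')[80:230,150:500]
cv2.imwrite('pics/crop1.png',cv2.convertScaleAbs(cv2.resize(p,None,fx=2.28,fy=2.28,interpolation=cv2.INTER_CUBIC),alpha=1.5))
E
```

```text
(no output)
```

View pics/crop1.png

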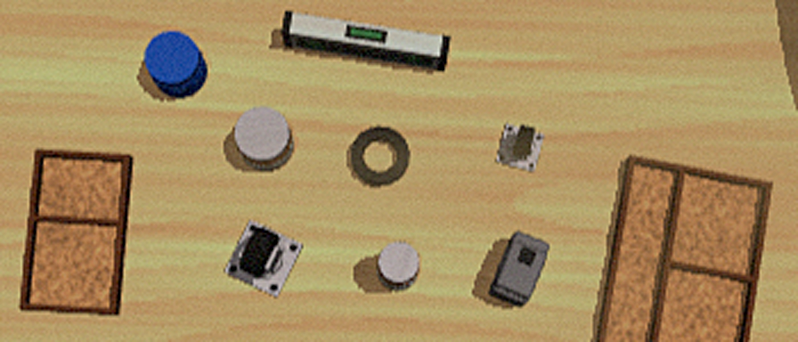

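The crop shows the large castor at (264,258), slim jar (398,265), wide jar with steel cap (263,135), aluminium level (365,38) and tape measure (520,268). The blue jar (175,65) and the small castor (520,147) stay put. Both cameras agree within about 4 mm. Starting with the castor.

```bash
cat > w.py <<'E'
# usage: w.py x,y,z,yaw ...  -> shift (60 mm units) and turn (10 deg units) of each waypoint from the present pose
import sys, numpy as np
from scipy.spatial.transform import Rotation as R
from rig import manip
s=manip.state(); M=R.from_quat(s['orientation']); p=np.array(s['eef_pos'])
X=M.as_matrix()[:,0]; yaw=np.degrees(np.arctan2(X[1],X[0]))
print('t',round(s['t'],2),'p',p.round(1),'yaw',round(yaw,1),'w',round(s['width'],1),'grip',round(s['grip_force'],1))
for a in sys.argv[1:]:
    x,y,z,w=map(float,a.split(','))
    T=R.from_euler('z',w,degrees=True)*R.from_euler('x',180,degrees=True)
    d=M.inv().apply(np.array([x,y,z])-p)
    print((d/60).round(3).tolist(),(np.degrees((M.inv()*T).as_rotvec())/10).round(2).tolist(),'rows',int(np.ceil(np.linalg.norm(d)/62.5)))
E
python3 w.py 441,134,150,-23 441,134,21,-23 441,134,150,-23
```

```text
t 1.1 p [240.3 576.9 231.3] yaw -22.6 w 85.7 grip 0.0
[5.926, 5.528, 1.355] [-0.0, 0.0, 0.04] rows 8
[5.926, 5.528, 3.505] [-0.0, 0.0, 0.04] rows 9
[5.926, 5.528, 1.355] [-0.0, 0.0, 0.04] rows 8
```

Emit:
{"api": "apply_moves", "payload": {"plan": [[85,[5.926,5.528,1.355],[0,0,0.04]],[85,[5.926,5.528,1.355],[0,0,0.04]],[85,[5.926,5.528,1.355],[0,0,0.04]],[85,[5.926,5.528,1.355],[0,0,0.04]],[85,[5.926,5.528,1.355],[0,0,0.04]],[85,[5.926,5.528,1.355],[0,0,0.04]],[85,[5.926,5.528,1.355],[0,0,0.04]],[85,[5.926,5.528,1.355],[0,0,0.04]],[85,[5.926,5.528,1.355],[0,0,0.04]],[85,[5.926,5.528,1.355],[0,0,0.04]],[85,[5.926,5.528,1.355],[0,0,0.04]]]}}

```text
t: 2.48
eef_pos: [441.0, 135.1, 150.4]
orientation: [0.98, -0.199, 0.0, -0.0]
ft_force: [-0.6, 0.6, 0.1]
width: 84.5
grip_force: 0.0
```

```bash
python3 - <<'E'
from h import *
p,d=eyes.read_camera('wrist'); cv2.imwrite('pics/w1.png',cv2.convertScaleAbs(p,alpha=1.5))
from scipy.spatial.transform import Rotation as R
s=manip.state();k=eyes.camera_params('wrist');T=np.linalg.inv(k['T_tool_cam'])
# project expected castor features (x at -23 deg)
M=R.from_quat(s['orientation'])
def pr(P):
    q=T[:3,:3]@M.inv().apply(np.array(P)-s['eef_pos'])+T[:3,3]; th=np.arctan2(np.hypot(q[0],q[1]),q[2]); a=np.arctan2(q[1],q[0])
    return (k['cx']+k['fx']*th*np.cos(a),k['cy']+k['fx']*th*np.sin(a))
for a in [45,135,225,315]:
    t=np.radians(a-23); print('plate corner',np.round(pr([441+45.25*np.cos(t),134+45.25*np.sin(t),4])))
print('wheel top',np.round(pr([441,134,73])))
E
python3 w.py 441,134,21,-23
```

```text
plate corner [281. 156.]
plate corner [282. 221.]
plate corner [347. 221.]
plate corner [349. 156.]
wheel top [315. 211.]
t 2.52 p [440.9 135.2 150.3] yaw -22.9 w 85.1 grip 0.0
[0.008, 0.019, 2.156] [-0.0, -0.0, 0.01] rows 3
```

View pics/w1.png

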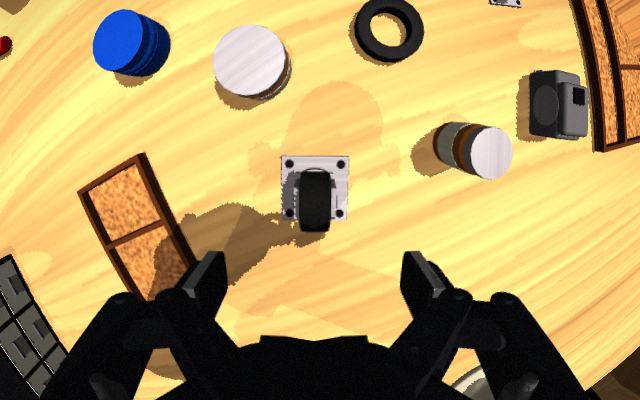

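The wrist view shows the castor plate corners at (281,156), (349,156), (282,221), (347,221). That is exactly where I predicted them, so the pose is confirmed.

Emit:
{"api": "apply_moves", "payload": {"plan": [[85,[0,0.02,1],[0,0,0]],[85,[0,0.02,1.9],[0,0,0]],[85,[0,0.02,2.15],[0,0,0]],[85,[0,0.02,2.15],[0,0,0]],[10,[0,0.02,2.15],[0,0,0]],[10,[0,0.02,2.15],[0,0,0]],[10,[0,0.02,2.15],[0,0,0]],[10,[0,0.02,2.15],[0,0,0]],[10,[0,0.02,2.15],[0,0,0]],[10,[0,0.02,2.15],[0,0,0]],[10,[0,0.02,2.15],[0,0,0]],[10,[0,0.02,2.15],[0,0,0]]], "squeeze": 60}}

```text
t: 4.03
eef_pos: [441.2, 133.5, 22.1]
orientation: [0.98, -0.199, 0.001, -0.001]
ft_force: [-1.7, 0.7, 5.6]
width: 33.2
grip_force: 60.8
```

```bash
python3 w.py 441,134,110,-23 427.5,336.8,110,-1.3 427.5,336.8,30,-1.3 427.5,336.8,26.5,-1.3 427.5,336.8,150,-1.3
```

```text
t 4.03 p [441.2 133.5  22.1] yaw -23.0 w 33.2 grip 60.8
[-0.005, -0.01, -1.464] [-0.01, -0.01, 0.0] rows 2
[-1.533, -3.033, -1.46] [-0.01, -0.01, -2.17] rows 4
[-1.535, -3.03, -0.127] [-0.01, -0.01, -2.17] rows 4
[-1.535, -3.03, -0.068] [-0.01, -0.01, -2.17] rows 4
[-1.532, -3.034, -2.127] [-0.01, -0.01, -2.17] rows 4
```

Emit:
{"api": "apply_moves", "payload": {"plan": [[10,[0,0,-0.8],[0,0,0]],[10,[0,0,-1.47],[0,0,0]],[10,[-0.5,-1,-1.47],[0,0,-0.7]],[10,[-1,-2,-1.47],[0,0,-1.4]],[10,[-1.535,-3.03,-1.47],[0,0,-2.17]],[10,[-1.535,-3.03,-1.47],[0,0,-2.17]],[10,[-1.535,-3.03,-1.47],[0,0,-2.17]],[10,[-1.535,-3.03,-0.7],[0,0,-2.17]],[10,[-1.535,-3.03,-0.25],[0,0,-2.17]],[10,[-1.535,-3.03,-0.09],[0,0,-2.17]],[10,[-1.535,-3.03,-0.09],[0,0,-2.17]],[10,[-1.535,-3.03,-0.08],[0,0,-2.17]],[60,[-1.535,-3.03,-0.08],[0,0,-2.17]],[60,[-1.535,-3.03,-0.08],[0,0,-2.17]],[60,[-1.535,-3.03,-0.08],[0,0,-2.17]],[60,[-1.535,-3.03,-0.3],[0,0,-2.17]],[80,[-1.535,-3.03,-1.3],[0,0,-2.17]],[80,[-1.535,-3.03,-2.1],[0,0,-2.17]],[80,[-1.535,-3.03,-2.1],[0,0,-2.17]]]}}

```text
t: 6.4
eef_pos: [428.8, 338.6, 152.5]
orientation: [1.0, -0.011, 0.004, -0.004]
ft_force: [0.1, -0.5, -1.6]
width: 80.3
grip_force: 0.0
```

```bash
python3 w.py 431,-10.5,130,-1.3 431,-10.5,35,-1.3
```

```text
t 6.4 p [428.8 338.6 152.5] yaw -1.3 w 80.3 grip 0.0
[0.163, 5.819, 0.326] [-0.05, -0.04, 0.0] rows 6
[0.152, 5.833, 1.909] [-0.05, -0.04, 0.0] rows 6
```

Emit:
{"api": "apply_moves", "payload": {"plan": [[80,[0.16,5.82,0.3],[0,0,0]],[80,[0.16,5.82,0.3],[0,0,0]],[80,[0.16,5.82,0.3],[0,0,0]],[80,[0.16,5.82,0.3],[0,0,0]],[80,[0.16,5.82,0.3],[0,0,0]],[80,[0.16,5.82,0.3],[0,0,0]],[80,[0.16,5.82,0.3],[0,0,0]],[80,[0.16,5.82,0.3],[0,0,0]],[80,[0.16,5.82,1.2],[0,0,0]],[80,[0.16,5.82,1.9],[0,0,0]],[80,[0.16,5.82,1.9],[0,0,0]],[80,[0.16,5.82,1.9],[0,0,0]],[20,[0.16,5.82,1.9],[0,0,0]],[20,[0.16,5.82,1.9],[0,0,0]],[20,[0.16,5.82,1.9],[0,0,0]],[20,[0.16,5.82,1.9],[0,0,0]],[20,[0.16,5.82,1.9],[0,0,0]],[20,[0.16,5.82,1.9],[0,0,0]],[20,[0.16,5.82,1.9],[0,0,0]]], "squeeze": 50}}

```text
t: 8.78
eef_pos: [429.4, -12.7, 34.6]
orientation: [1.0, -0.011, 0.001, -0.0]
ft_force: [-2.0, 1.9, 8.1]
width: 42.5
grip_force: 49.8
```

```bash
python3 w.py 431,-10.5,155,-1.3 511.5,334.9,155,-1.3 511.5,334.9,40,-1.3
```

```text
t 8.78 p [429.4 -12.7  34.6] yaw -1.3 w 42.5 grip 49.8
[0.031, -0.039, -2.007] [-0.01, -0.02, 0.0] rows 2
[1.242, -5.825, -1.998] [-0.01, -0.02, 0.0] rows 7
[1.237, -5.823, -0.081] [-0.01, -0.02, 0.0] rows 6
```

Emit:
{"api": "apply_moves", "payload": {"plan": [[20,[0,0,-1],[0,0,0]],[20,[0,0,-2],[0,0,0]],[20,[0.21,-0.97,-2],[0,0,0]],[20,[1.24,-5.82,-2],[0,0,0]],[20,[1.24,-5.82,-2],[0,0,0]],[20,[1.24,-5.82,-2],[0,0,0]],[20,[1.24,-5.82,-2],[0,0,0]],[20,[1.24,-5.82,-2],[0,0,0]],[20,[1.24,-5.82,-2],[0,0,0]],[20,[1.24,-5.82,-1.1],[0,0,0]],[20,[1.24,-5.82,-0.3],[0,0,0]],[20,[1.24,-5.82,-0.09],[0,0,0]],[20,[1.24,-5.82,-0.09],[0,0,0]],[20,[1.24,-5.82,-0.08],[0,0,0]],[65,[1.24,-5.82,-0.08],[0,0,0]],[65,[1.24,-5.82,-0.08],[0,0,0]],[65,[1.24,-5.82,-0.08],[0,0,0]],[65,[1.24,-5.82,-0.9],[0,0,0]],[80,[1.24,-5.82,-1.9],[0,0,0]],[80,[1.24,-5.82,-2.0],[0,0,0]]]}}

```text
t: 11.28
eef_pos: [513.2, 336.4, 158.5]
orientation: [1.0, -0.011, 0.004, -0.004]
ft_force: [0.3, 0.1, -0.4]
width: 79.9
grip_force: 0.0
```

```bash
python3 w.py 566.5,137,120,-9.3 566.5,137,22,-9.3; python3 - <<'E'
from h import *
p,d=eyes.read_camera('wrist'); cv2.imwrite('pics/w2.png',cv2.convertScaleAbs(p,alpha=1.5))
E
```

```text
t 11.28 p [513.2 336.4 158.5] yaw -1.3 w 79.9 grip 0.0
[0.957, 3.307, 0.625] [-0.05, -0.04, 0.8] rows 4
[0.944, 3.319, 2.259] [-0.05, -0.04, 0.8] rows 4
```

View pics/w2.png

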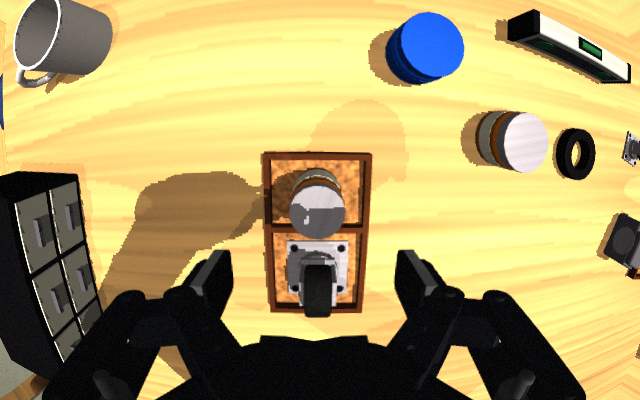

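The wrist view shows the slim jar at (317,205) and the castor at (317,270), each centred and upright in its compartment. The wide jar is next.

Emit:
{"api": "apply_moves", "payload": {"plan": [[85,[0.95,3.31,0.4],[0,0,0.8]],[85,[0.95,3.31,0.4],[0,0,0.8]],[85,[0.95,3.31,0.4],[0,0,0.8]],[85,[0.95,3.31,0.4],[0,0,0.8]],[85,[0.95,3.31,0.4],[0,0,0.8]],[85,[0.95,3.31,0.4],[0,0,0.8]],[85,[0.95,3.31,1.3],[0,0,0.8]],[85,[0.95,3.31,2.0],[0,0,0.8]],[85,[0.95,3.31,2.24],[0,0,0.8]],[85,[0.95,3.31,2.24],[0,0,0.8]],[40,[0.95,3.31,2.24],[0,0,0.8]],[40,[0.95,3.31,2.24],[0,0,0.8]],[40,[0.95,3.31,2.24],[0,0,0.8]],[40,[0.95,3.31,2.24],[0,0,0.8]],[40,[0.95,3.31,2.24],[0,0,0.8]],[40,[0.95,3.31,2.24],[0,0,0.8]]]}}

```text
t: 13.32
eef_pos: [564.8, 135.6, 21.3]
orientation: [0.997, -0.081, 0.002, -0.001]
ft_force: [-1.6, 1.4, 5.8]
width: 57.8
grip_force: 52.8
```

```bash
python3 w.py 566,137,140,-9.3 388.7,-340.6,140,-9.3 388.7,-340.6,28,-9.3
```

```text
t 13.32 p [564.8 135.6  21.3] yaw -9.3 w 57.8 grip 52.8
[0.024, -0.033, -1.977] [-0.02, -0.02, 0.0] rows 2
[-1.611, 8.299, -2.01] [-0.02, -0.02, 0.0] rows 9
[-1.619, 8.305, -0.144] [-0.02, -0.02, 0.0] rows 9
```

Emit:
{"api": "apply_moves", "payload": {"plan": [[40,[0,0,-1],[0,0,0]],[40,[0,0,-2],[0,0,0]],[40,[-1.61,8.3,-2],[0,0,0]],[40,[-1.61,8.3,-2],[0,0,0]],[40,[-1.61,8.3,-2],[0,0,0]],[40,[-1.61,8.3,-2],[0,0,0]],[40,[-1.61,8.3,-2],[0,0,0]],[40,[-1.61,8.3,-2],[0,0,0]],[40,[-1.61,8.3,-2],[0,0,0]],[40,[-1.61,8.3,-2],[0,0,0]],[40,[-1.61,8.3,-2],[0,0,0]],[40,[-1.61,8.3,-2],[0,0,0]],[40,[-1.61,8.3,-1.1],[0,0,0]],[40,[-1.61,8.3,-0.4],[0,0,0]],[40,[-1.61,8.3,-0.09],[0,0,0]],[40,[-1.61,8.3,-0.09],[0,0,0]],[40,[-1.61,8.3,-0.09],[0,0,0]],[80,[-1.61,8.3,-0.09],[0,0,0]],[80,[-1.61,8.3,-0.09],[0,0,0]],[80,[-1.61,8.3,-0.09],[0,0,0]]]}}

```text
t: 15.82
eef_pos: [387.5, -341.4, 24.2]
orientation: [0.997, -0.081, 0.0, 0.0]
ft_force: [-0.1, -0.2, -0.2]
width: 79.8
grip_force: 0.0
```

```bash
python3 w.py 388.7,-340.6,110,-9.3 436.3,-140.6,120,-20.3 436.3,-140.6,23,-20.3
```

```text
t 15.82 p [ 387.5 -341.4   24.2] yaw -9.3 w 79.8 grip 0.0
[0.019, -0.017, -1.429] [0.0, -0.0, -0.0] rows 2
[0.262, -3.435, -1.596] [0.0, -0.0, 1.1] rows 4
[0.261, -3.435, 0.02] [0.0, -0.0, 1.1] rows 4
```

Emit:
{"api": "apply_moves", "payload": {"plan": [[80,[0,0,-0.9],[0,0,0]],[80,[0,0,-1.6],[0,0,0]],[80,[0.26,-3.435,-1.6],[0,0,1.1]],[80,[0.26,-3.435,-1.6],[0,0,1.1]],[80,[0.26,-3.435,-1.6],[0,0,1.1]],[80,[0.26,-3.435,-1.6],[0,0,1.1]],[80,[0.26,-3.435,-1.6],[0,0,1.1]],[80,[0.26,-3.435,-1.6],[0,0,1.1]],[80,[0.26,-3.435,-0.7],[0,0,1.1]],[80,[0.26,-3.435,-0.1],[0,0,1.1]],[80,[0.26,-3.435,0.0],[0,0,1.1]],[80,[0.26,-3.435,0.0],[0,0,1.1]],[20,[0.26,-3.435,0.0],[0,0,1.1]],[20,[0.26,-3.435,0.0],[0,0,1.1]],[20,[0.26,-3.435,0.0],[0,0,1.1]],[20,[0.26,-3.435,0.0],[0,0,1.1]],[20,[0.26,-3.435,0.0],[0,0,1.1]],[20,[0.26,-3.435,0.0],[0,0,1.1]],[20,[0.26,-3.435,0.0],[0,0,1.1]]], "squeeze": 65}}

```text
t: 18.2
eef_pos: [436.9, -140.6, 25.3]
orientation: [0.984, -0.176, 0.001, -0.0]
ft_force: [-1.1, -0.1, 7.1]
width: 39.4
grip_force: 66.5
```

```bash
python3 w.py 436.3,-140.6,140,-20.3 493.3,-357.8,140,-9.3 493.3,-357.8,28,-9.3
```

```text
t 18.2 p [ 436.9 -140.6   25.3] yaw -20.3 w 39.4 grip 66.5
[-0.005, 0.003, -1.912] [-0.0, -0.01, 0.0] rows 2
[2.141, 3.069, -1.908] [-0.0, -0.01, -1.1] rows 5
[2.137, 3.07, -0.042] [-0.0, -0.01, -1.1] rows 4
```

Emit:
{"api": "apply_moves", "payload": {"plan": [[20,[0,0,-1],[0,0,0]],[20,[0,0,-1.91],[0,0,0]],[20,[2.14,3.07,-1.91],[0,0,-1.1]],[20,[2.14,3.07,-1.91],[0,0,-1.1]],[20,[2.14,3.07,-1.91],[0,0,-1.1]],[20,[2.14,3.07,-1.91],[0,0,-1.1]],[20,[2.14,3.07,-1.91],[0,0,-1.1]],[20,[2.14,3.07,-1.91],[0,0,-1.1]],[20,[2.14,3.07,-1.91],[0,0,-1.1]],[20,[2.14,3.07,-1.0],[0,0,-1.1]],[20,[2.14,3.07,-0.3],[0,0,-1.1]],[20,[2.14,3.07,-0.09],[0,0,-1.1]],[20,[2.14,3.07,-0.09],[0,0,-1.1]],[20,[2.14,3.07,-0.09],[0,0,-1.1]],[60,[2.14,3.07,-0.09],[0,0,-1.1]],[60,[2.14,3.07,-0.09],[0,0,-1.1]],[60,[2.14,3.07,-0.09],[0,0,-1.1]],[60,[2.14,3.07,-1.0],[0,0,-1.1]],[80,[2.14,3.07,-1.91],[0,0,-1.1]],[80,[2.14,3.07,-1.91],[0,0,-1.1]]]}}

```text
t: 20.7
eef_pos: [495.5, -359.5, 144.4]
orientation: [0.997, -0.081, 0.005, 0.002]
ft_force: [-0.4, 0.6, 0.3]
width: 79.8
grip_force: 0.0
```

```bash
python3 w.py 680.5,30.5,150,-96.6 680.5,30.5,22,-96.6;  python3 - <<'E'
from h import *
p,d=eyes.read_camera('wrist'); cv2.imwrite('pics/w3.png',cv2.convertScaleAbs(p,alpha=1.5))
E
```

```text
t 20.7 p [ 495.5 -359.5  144.4] yaw -9.3 w 79.8 grip 0.0
[1.998, -6.911, -0.097] [-0.03, -0.07, 8.73] rows 7
[1.974, -6.919, 2.036] [-0.03, -0.07, 8.73] rows 8
```

View pics/w3.png

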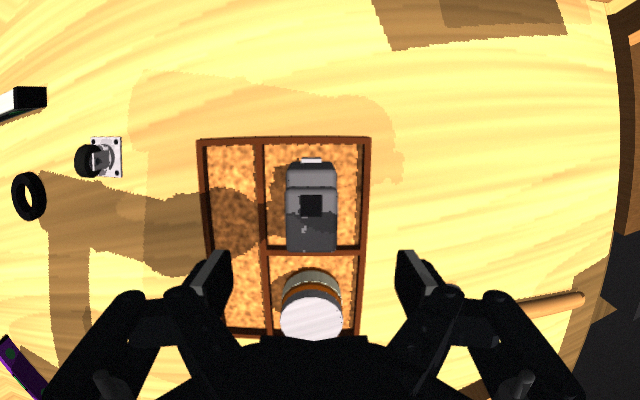

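The wrist view shows the tape measure at (311,205) and the wide jar at (311,305), each in its own cell. I'll measure both later. The level is next.

Emit:
{"api": "apply_moves", "payload": {"plan": [[85,[0.2,-0.7,-0.1],[0,0,0.9]],[85,[1.98,-6.91,-0.1],[0,0,8.73]],[85,[1.98,-6.91,-0.1],[0,0,8.73]],[85,[1.98,-6.91,-0.1],[0,0,8.73]],[85,[1.98,-6.91,-0.1],[0,0,8.73]],[85,[1.98,-6.91,-0.1],[0,0,8.73]],[85,[1.98,-6.91,-0.1],[0,0,8.73]],[85,[1.98,-6.91,-0.1],[0,0,8.73]],[85,[1.98,-6.91,-0.1],[0,0,8.73]],[85,[1.98,-6.91,-0.1],[0,0,8.73]],[85,[1.98,-6.91,-0.1],[0,0,8.73]],[85,[1.98,-6.91,-0.1],[0,0,8.73]],[85,[1.98,-6.91,-0.1],[0,0,8.73]],[85,[1.98,-6.91,-0.1],[0,0,8.73]]]}}

```text
t: 22.5
eef_pos: [676.8, 31.8, 144.8]
orientation: [-0.665, 0.747, -0.0, 0.0]
ft_force: [0.3, -0.5, -0.4]
width: 84.8
grip_force: 0.0
```

```bash
python3 w.py 680.5,30.5,120,-96.6 680.5,30.5,22,-96.6
```

```text
t 22.5 p [676.8  31.8 144.8] yaw -96.6 w 84.8 grip 0.0
[0.015, -0.063, 0.413] [-0.0, 0.0, -0.0] rows 1
[0.015, -0.063, 2.046] [-0.0, 0.0, -0.0] rows 2
```

Emit:
{"api": "apply_moves", "payload": {"plan": [[85,[0.015,-0.06,1],[0,0,0]],[85,[0.015,-0.06,1.8],[0,0,0]],[85,[0.015,-0.06,2.03],[0,0,0]],[85,[0.015,-0.06,2.03],[0,0,0]],[5,[0.015,-0.06,2.03],[0,0,0]],[5,[0.015,-0.06,2.03],[0,0,0]],[5,[0.015,-0.06,2.03],[0,0,0]],[5,[0.015,-0.06,2.03],[0,0,0]],[5,[0.015,-0.06,2.03],[0,0,0]],[5,[0.015,-0.06,2.03],[0,0,0]],[5,[0.015,-0.06,2.03],[0,0,0]],[5,[0.015,-0.06,2.03],[0,0,0]]], "squeeze": 80}}

```text
t: 24.0
eef_pos: [681.2, 30.9, 24.1]
orientation: [-0.665, 0.747, -0.001, 0.001]
ft_force: [0.1, 0.2, 5.6]
width: 22.8
grip_force: 79.3
```

```bash
python3 w.py 680.5,30.5,140,-96.6 453.3,-274.2,140,-9.3 453.3,-274.2,28,-9.3
```

```text
t 24.0 p [681.2  30.9  24.1] yaw -96.6 w 22.8 grip 79.3
[0.007, 0.007, -1.931] [-0.01, 0.0, 0.0] rows 2
[5.487, 3.185, -1.94] [-0.01, -0.01, -8.73] rows 7
[5.487, 3.189, -0.073] [-0.01, -0.01, -8.73] rows 7
```

Lift and carry to above the slot, then check before lowering.

Emit:
{"api": "apply_moves", "payload": {"plan": [[5,[0,0,-1],[0,0,0]],[5,[0,0,-1.94],[0,0,0]],[5,[0.55,0.32,-1.94],[0,0,-0.9]],[5,[5.49,3.19,-1.94],[0,0,-8.73]],[5,[5.49,3.19,-1.94],[0,0,-8.73]],[5,[5.49,3.19,-1.94],[0,0,-8.73]],[5,[5.49,3.19,-1.94],[0,0,-8.73]],[5,[5.49,3.19,-1.94],[0,0,-8.73]],[5,[5.49,3.19,-1.94],[0,0,-8.73]],[5,[5.49,3.19,-1.94],[0,0,-8.73]],[5,[5.49,3.19,-1.94],[0,0,-8.73]],[5,[5.49,3.19,-1.94],[0,0,-8.73]],[5,[5.49,3.19,-1.94],[0,0,-8.73]],[5,[5.49,3.19,-1.94],[0,0,-8.73]]]}}

```text
t: 25.75
eef_pos: [452.2, -274.2, 139.0]
orientation: [0.997, -0.081, -0.0, -0.0]
ft_force: [0.7, 0.0, -1.9]
width: 22.6
grip_force: 79.0
```

```bash
python3 w.py 453.3,-274.2,30,-9.3;  python3 - <<'E'
from h import *
p,d=eyes.read_camera('wrist'); cv2.imwrite('pics/w4.png',cv2.convertScaleAbs(p,alpha=1.5))
E
```

```text
t 25.75 p [ 452.2 -274.2  139. ] yaw -9.3 w 22.6 grip 79.0
[0.02, -0.002, 1.817] [-0.0, 0.0, -0.0] rows 2
```

View pics/w4.png

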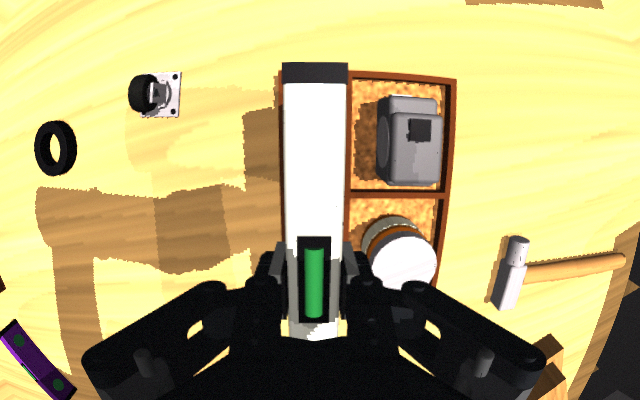

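The level hangs at (315,190), parallel to the slot. Lowering it.

Emit:
{"api": "apply_moves", "payload": {"plan": [[5,[0.01,0,0.9],[0,0,0]],[5,[0.01,0,1.5],[0,0,0]],[5,[0.01,0,1.75],[0,0,0]],[5,[0.01,0,1.82],[0,0,0]],[5,[0.01,0,1.82],[0,0,0]],[5,[0.01,0,1.82],[0,0,0]],[45,[0.01,0,1.82],[0,0,0]],[45,[0.01,0,1.82],[0,0,0]],[45,[0.01,0,1.82],[0,0,0]],[45,[0.01,0,0.8],[0,0,0]],[45,[0.01,0,-0.2],[0,0,0]],[45,[0,-2,-1],[0,0,0]],[45,[-2,-4,-1],[0,0,0]],[45,[-2,-4,-1],[0,0,0]],[45,[-2,-4,-1],[0,0,0]],[45,[-2,-4,-1],[0,0,0]],[45,[-2,-4,-1],[0,0,0]]]}}

```text
t: 27.92
eef_pos: [372.1, -16.7, 200.0]
orientation: [0.997, -0.079, 0.001, -0.001]
ft_force: [1.1, 0.4, -0.4]
width: 45.0
grip_force: 0.0
```

```bash
python3 - <<'E'
from h import *
np.set_printoptions(precision=1,suppress=True)
Tr=dict(castor_tray=(463.2,336.2,-1.3),hanging_tray=(445.3,-321.6,-9.3))
own=dict(castor_large='castor_tray',jar_slim='castor_tray',level='hanging_tray',jar_wide='hanging_tray',tape_measure='hanging_tray',castor_small=None,tape_roll=None)
for c in ['top','side']:
    p,d=eyes.read_camera(c); W=cloud(c,d); cv2.imwrite(f'pics/{c}9.png',cv2.convertScaleAbs(p[60:320,100:560] if c=='top' else p,alpha=1.4))
    for n,t in own.items():
        for r in eyes.cut_out(n,c):
            if r['conf']<.4: continue
            P=W[r['pixels']&(d>0)]; h=HT[n]+(5 if t else 0); T=P[abs(P[:,2]-h)<8]
            if len(T)<10: continue
            R=cv2.minAreaRect(T[:,:2].astype(np.float32)); o=np.array(R[0])
            if t:
                x,y,a=Tr[t]; a=np.radians(a); q=o-[x,y]; o=np.array([q@[np.cos(a),np.sin(a)],q@[-np.sin(a),np.cos(a)]])
            print(c,n,round(r['conf'],2),o,'top',np.median(T[:,2]).round(1),'exp',h,np.array(R[1]),round(R[2],1))
E
```

```text
top castor_large 0.84 [-35.5  -1.7] top 75.8 exp 78 [24.3 42.6] 87.2
top jar_slim 0.86 [50.2 -2.7] top 85.2 exp 85 [39.  39.4] 47.7
top level 0.81 [-315.1  563.6] top 50.7 exp 55 [176.5  24.9] 24.7
top level 0.66 [ 2.4 48.7] top 55.7 exp 55 [ 25.  180.1] 80.2
top jar_wide 0.92 [109.8 582.8] top 56.7 exp 61 [55.1 56. ] 59.4
top jar_wide 0.87 [-49.8 -26. ] top 61.5 exp 61 [54.8 57.2] 20.2
top tape_measure 0.81 [ 50.2 -26. ] top 67.6 exp 67 [41.3 62.9] 77.5
top castor_small 0.88 [ 574.2 -143.3] top 48.1 exp 50 [17.9 25.6] 85.5
top tape_roll 0.88 [557.7  11.8] top 19.3 exp 19 [62.6 59.5] 1.6
side castor_large 0.61 [-37.3  -0.6] top 75.9 exp 78 [37.7 25.7] 0.8
side jar_slim 0.6 [39.2  1.8] top 85.7 exp 85 [39.3 23.1] 67.1
side level 0.94 [-316.8  564.1] top 51.2 exp 55 [182.4  29.4] 25.3
side level 0.79 [-0.7 48.7] top 55.4 exp 55 [ 26.6 182. ] 79.6
side jar_wide 0.84 [-54.8 -25.5] top 61.5 exp 61 [57.8 54.9] 50.1
side jar_wide 0.75 [105.9 581.7] top 56.8 exp 61 [56.5 54.9] 37.2
side castor_small 0.73 [ 569.2 -142.3] top 47.9 exp 50 [18.3 28.1] 84.3
side tape_roll 0.54 [553.2   9.9] top 19.1 exp 19 [61.  62.4] 42.7
```

View pics/side9.png

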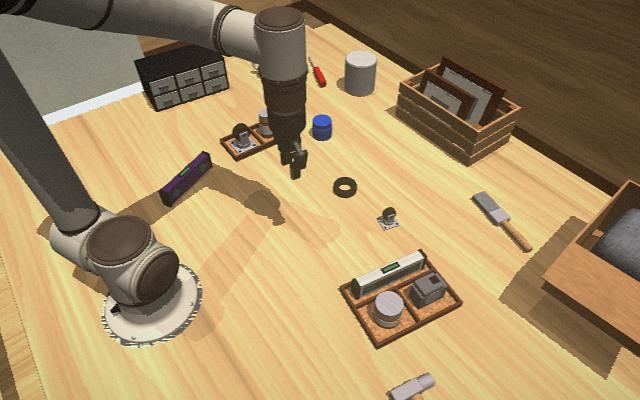

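All five things measure within a few millimetres of their compartment centres, at the right heights and upright. The side view shows the level at (388,275), the jar at (388,308) and the tape measure at (428,290) in the large tray. The small tray is filled at (250,135), and the roll and small castor have not moved.

```bash
python3 -c "
from rig import manip
print(manip.sign_off())"
```

```text
the job is handed in; nothing more can be done
None
```

Both kits are made up and handed in at about 28 s of the 134 s allowed; no verdict came back, but my last camera check put all five items upright on their tray floors and well within tolerance, with the small castor and tape roll where they started.

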